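Unlock the reagent drawer with its key

ROBOT

A 6-joint arm with a two-finger parallel gripper is mounted at the origin on a cart in front of the work surface, level with it; the furniture and walls round the work are solid. World frame = base frame: x ahead of the robot, y to its left, z up, the work surface at z = 0. Lengths are in mm, angles in rad, forces in N, time in s.
With the tool pointing down it reaches from about 250 to 775 mm from the base axis. Payload 4 kg.
Tool frame: the origin (TCP) lies at the very end of the fingers, on their centre line; the grasp point (between the pads) lies 19 mm behind it (robot.grip_depth is the distance from the TCP to the grasp point, in mm); z points along the fingers, y is the direction in which the jaws open and shut (so a half turn about z gives the same grasp; the last joint's range is limited). The gripper opens to 85 mm and grips with 20 to 120 N. Pads are 22 mm wide; open, the fingers measure 114 mm over their backs; the gripper's body (76 mm by 85 mm) begins 54 mm behind the grasp point. The pads swing forward as they close: fully open they stand 13 mm farther back than shut.
Start: joints at [-1.405, 0.087, 1.371, -0, 1.684, -0.103], TCP at [146.062, -530.267, 231.341] pointing down, gripper open.
Joint ranges: [-3.1, 3.1], [-0.76, 2.03], [0.27, 2.55], [-1.08, 4.22], [0.17, 2.65], [-2.57, 2.57]. Speed limits (rad/s): [2.79, 2.79, 3.14, 3.14, 3.14, 3.14].

INTERFACE

Orientations are given as a unit quaternion [x, y, z, w].
In Python, from station import monitor, vision, robot gives the robot as it stands. The module is installed in compiled form; this text tells all that it offers.
- The arm moves only by the tool play_rows, never from a script. Its argument "series" is a list of rows, each a list of 7 numbers: the gripper command: -1 is shut, 1 is fully open, values between are in proportion, then the shift along the world's x, y, z as a fraction of full scale, then the turn, a rotation vector about the world's x, y, z as a fraction of full scale. In form: [[grip, x, y, z, ax, ay, az], ...]. A call has 1 to 8 rows; each row is the pose to reach, as a shift and turn from the pose commanded when the call began, turning the shorter way round; what a row does not reach only later rows make up. Full scale, the value 1, is 0.25 m for a shift and 360 degrees for a turn. A row lasts 1/10 s, in which the tool goes at most 50 mm and 8.59 degrees, less where a joint would pass 70% of its speed; a pose out of reach is approached as far as the arm can. A call with a number of a shift or a turn outside -1 to 1 is refused whole. A call with a gripper value outside its range is refused whole. The fingers move at their own pace and stop on an object; "squeeze" is the grip in N (left out, the last holds). Time passes only in rows, so rows that repeat a pose let the fingers close. It gives the time, the measured TCP pose, the force and the opening at its end, in the units of the state.
- monitor.observe(): the state, without advancing time (a new reading comes with each control period).
- vision.capture(name): name is "scene" or "top" or "wrist"; returns a dict with "pixels" (420x560x3 uint8, red, green, blue), "mtx" (3x3 intrinsics, pixels), "R" (3x3) and "t" (3): a world point X has camera coordinates R X + t. Camera axes: x right, y down, z forward; pixel columns grow to the right and rows downward; lengths in mm; the calibration is good to about 2 mm. A picture is of the moment at which its call begins. There is no depth.
- robot.job_done(): hands the job in, once; it reports no verdict.
The state is a dict: "time_s": time; "joints": joint angles; "qd": joint speeds; "effort": joint torques, N m; "tcp_pos": TCP position; "tool_rot": TCP orientation; "contact_force": force on the tool from outside, world axes, zero at the start; "wrist_torque": the same for the moment, N m; "finger_gap": finger opening in mm.
Only numpy, scipy, OpenCV 4.12 (cv2) and the standard library are available. Lean on these libraries where they do the work, as an engineer would, in place of code of your own. Each camera call takes 0.05 s, during which the arm holds its last target.

TASK

Take the red-handled key from its wooden stand, put it into the lock on top of the grey lock box, feel gently for the hidden bolt drive until the key drops fully home, then turn it clockwise to release the drawer so that it springs open. Never force the key down, and leave it fully home, upright and released in the lock, with the bottles and the tape roll left where they are.

Things in the scene. Friction and masses are not known exactly. Their poses are not given: they have to be found in the camera images.
- key_grip (a point): Middle of the key's flat red handle (36 mm wide, 11 thick, 36 high), 52 mm above the blade tip. The key (40 to 85 g) stands upright in the stand, blade down. x along the width of handle and blade (one plane), y across their thickness (grasp there), z up. The key works either way round (half a turn).
- key_shoulder (a point): Point on the key's axis at the underside of its round steel shoulder (24 mm across), 25 mm above the blade tip, 27 mm below key_grip, same axes. The handle begins 10 mm above it. Below it is the blade, 30 x 5 mm, 25 mm long, square tip. Fully home means the shoulder sits on the plug: this point at keyway.
- stand: Fixed wooden key stand, 70 x 70 mm foot, 56 x 56 mm block, 40 mm high; origin at the centre of its underside. Its slot (32.5 x 7.5 mm, 30 mm deep, along its x) holds the blade; the key's shoulder rests on its top.
- locker: Fixed grey steel lock box, 144 (x) x 128 (y) x 100 mm high; origin at the centre of its underside. Blue drawer front on its -x side. The brass lock plug is flush with its top, 10 mm towards +x from the centre, inside a steel ring (38 mm inside, 60 mm outside diameter) 2 mm proud.
- keyway (a point): Centre of the keyway's mouth, on top of the plug, 100 mm above the desk; x along the slot, z up. Mouth flared to 34 x 10 mm, narrowing over 3 mm to a slot 31.4 x 6.4 mm (0.7 mm clearance a side) straight down through the 14 mm plug. The plug turns with the key, light friction, from its start to 1.65 rad clockwise. At the start the slot lies along the lock box's x.
- drive_top (a point): Centre of the top of the hidden bolt drive, 15 mm under keyway; axes of the lock box. A black disc, 13 mm deep, with a slot 31.6 x 6.6 mm at an unmeasured angle 0.2 to 1.0 rad clockwise (from above) of the lock box's x. The blade first stops on it, shoulder about 10 mm above the plug; press 3 to 6 N, turning clockwise in small steps, till it drops in (accepts within about 0.06 rad).
- drawer (a joint): Travel of the drawer out of the lock box in m: 0 shut and bolted, 0.045 sprung out towards the box's -x. With the key home the drive turns at about 0.06 N m; the drawer is released about 1.25 rad clockwise of the lock box's x and springs out within a second; the drive stops at 1.5 rad. Relieve side forces while turning. Pressing hard drags the drive round without the key home.
- amber_bottle: Brown bottle with white cap, 41 mm diameter, 82 mm high, standing; origin at its underside.
- red_dye: Small dropper bottle, red, 24 mm diameter, 69 mm high, standing; origin at its underside.
- blue_dye: Small dropper bottle, blue, 24 mm diameter, 69 mm high, standing; origin at its underside.
- tape_roll: Roll of tape lying flat, 77 mm diameter, 16 mm high; origin at its underside.
Things that resemble listed ones, but are neither listed nor needed, are in the scene too. Of the things that look like the part that bears key_grip, the smallest one is meant.

How it is judged (in metres and radians):
On the way, in this order (a step that is already met when the one before it is completed fails the run):
1. the key's blade is in the keyway (at least 5 mm deep) with the drawer still shut (z of key_shoulder in the frame of keyway below 0.02 m and horizontal distance between key_shoulder and keyway below 0.004 m and value of joint drawer below 0.006 m), for 0.05 s.
2. the key is fully home (shoulder within 4 mm of the plug) with the drawer still shut (z of key_shoulder in the frame of keyway below 0.004 m and horizontal distance between key_shoulder and keyway below 0.003 m and value of joint drawer below 0.006 m), for 0.1 s.
3. the drawer has sprung open with the key still home (value of joint drawer above 0.035 m and z of key_shoulder in the frame of keyway below 0.004 m), for 0.05 s.
At the end, for the whole second after the job is handed in: The drawer stands open by more than 35 mm, and the key is left in the lock with its shoulder within 4 mm of the plug, within 3 mm of its axis and upright within 0.12 rad (all of step 3 and horizontal distance between key_shoulder and keyway below 0.003 m and angle between key_grip's own z axis and vertical below 0.12 rad); the robot touches nothing.
It fails at once if the key is forced: more than 35 N between the key and the lock box (contact force between key and locker above 35 N).
It fails at once if a bottle or the tape roll is moved more than 20 mm (distance of any of amber_bottle, red_dye, blue_dye, tape_roll from where it was at the start of the episode above 0.02 m).
It also fails if it takes over 61 s, if anything falls off the work surface, if the arm or the gripper's body presses on something with over 40 N, if the wrist force passes 120 N, or if a joint passes its speed limit or range.

## Working session

There is one attempt and no reset: what is moved stays moved. The work goes in short steps, Python scripts to look and compute and a tool call to move; the robot and the scene stay as the last step left them, time stands still between calls to the robot, and variables do not carry over. Pictures are saved under pics/ and viewed, and the job is handed in when it is done.

Besides the shell and the picture viewer there is one more tool, called after "Request:" by a JSON object that holds its "method" and its "body". play_rows: Moves the arm, as the interface text tells. Shift numbers are shares of 0.25 m and turn numbers shares of 360 degrees, none past 1 either way. Its arguments: {"type":"object","properties":{"series":{"type":"array"},"squeeze":{"type":"number"}},"required":["series"]}

```bash
mkdir -p pics; cat > h.py <<'E'
import numpy as np, cv2, json, pickle
from station import monitor, vision, robot
def cap(n, f):
    d=vision.capture(n); pickle.dump({k:np.array(d[k]) for k in ("pixels","mtx","R","t")},open(f"pics/{f}.pkl","wb"))
    cv2.imwrite(f"pics/{f}.png", np.array(d["pixels"])[:,:,::-1]); return d
def load(f): return pickle.load(open(f"pics/{f}.pkl","rb"))
def crop(f,x0,y0,x1,y1,s,out):
    im=cv2.imread(f"pics/{f}.png")[y0:y1,x0:x1]
    cv2.imwrite(f"pics/{out}.png",cv2.resize(im,None,fx=s,fy=s,interpolation=cv2.INTER_CUBIC))
def ray(d,u,v,z):
    K,R,t=d["mtx"],d["R"],d["t"]; c=-R.T@t; r=R.T@np.linalg.solve(K,[u,v,1.]); return c+r*(z-c[2])/r[2]
def proj(d,X):
    p=d["mtx"]@(d["R"]@np.array(X,float)+d["t"]); return p[:2]/p[2]
E
python3 - <<'E'
from h import *
for n in ("scene","top","wrist"):
    d=cap(n,n+"0"); print(n, (-d["R"].T@d["t"]).round(0))
print(monitor.observe())
E
```

```text
scene [143. 391. 884.]
top [ 438.  -24. 1090.]
wrist [ 223. -508.  373.]
{'time_s': 0.15, 'joints': array([-1.40509774e+00,  8.78294204e-02,  1.37188847e+00, -2.66497193e-05,
        1.68359216e+00, -1.03092599e-01]), 'qd': array([-6.22031324e-04, -1.98221139e-03, -3.71470555e-03,  6.24087442e-05,
        5.63451650e-04,  9.85045682e-04]), 'effort': array([-1.81715486e-04, -3.52376926e+01, -3.13681769e+01, -3.11905924e-04,
        8.11253412e-03,  4.76366679e-07]), 'tcp_pos': array([ 145.99128149, -529.88698706,  230.39330621]), 'tool_rot': array([ 9.90982332e-01,  1.33989852e-01, -4.01104764e-05, -8.57865115e-04]), 'contact_force': array([-0.15024405,  0.44193606, -1.2450102 ]), 'wrist_torque': array([-0.03697858,  0.00714951, -0.04096814]), 'finger_gap': 85.42525221234192}
```

View pics/top0.png

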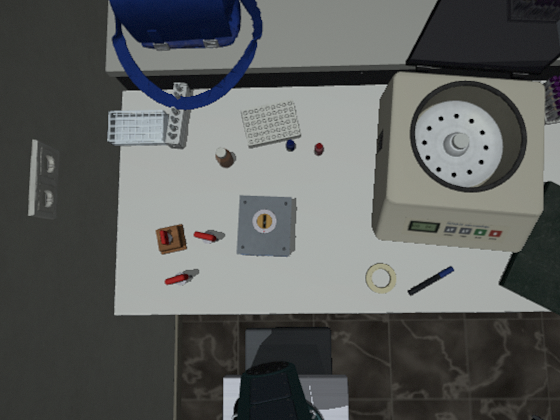

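View pics/scene0.png

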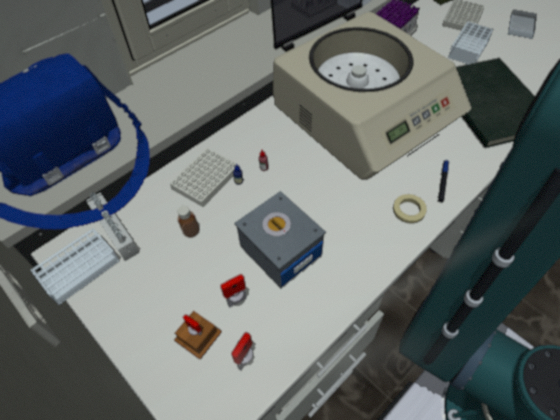

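```bash
python3 - <<'E'
from h import *
crop("top0",140,180,310,300,4.7,"c1"); crop("scene0",160,180,340,370,4,"c2")
d=load("top0")
for p in [(171,238),(264,221),(380,278),(290,145)]: print(p,ray(d,*p,0).round(0),ray(d,*p,100).round(0))
E
```

```text
(171, 238) [510. 300.   0.] [503. 271. 100.]
(264, 221) [552.  50.   0.] [541.  43. 100.]
(380, 278) [ 398. -253.    0.] [ 401. -232.  100.]
(290, 145) [760. -23.   0.] [730. -23. 100.]
```

View pics/c1.png

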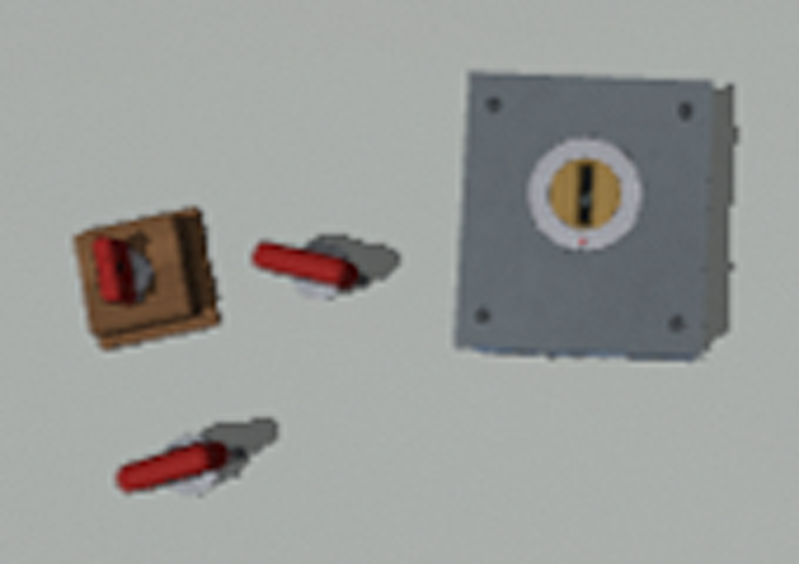

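View pics/c2.png

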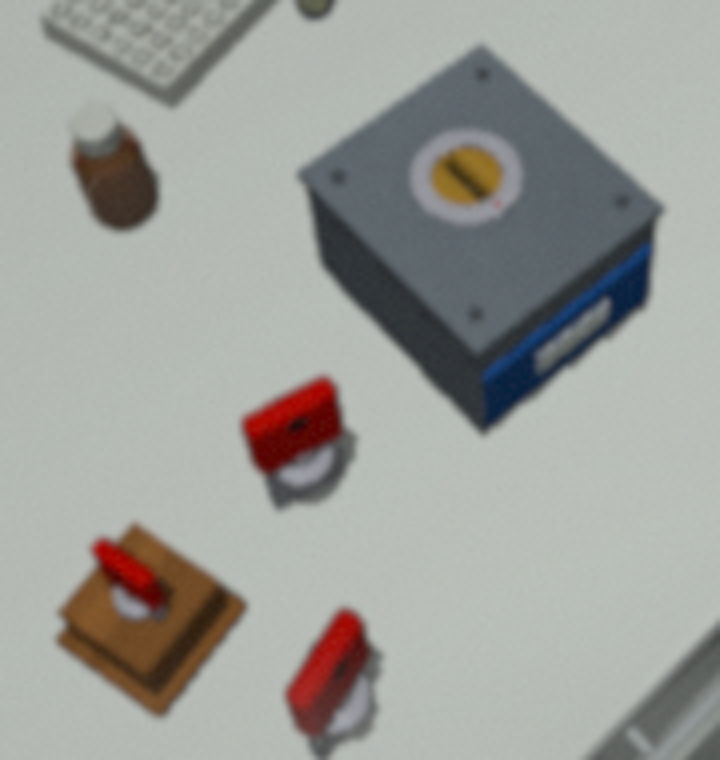

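```bash
python3 - <<'E'
from h import *
from scipy.spatial.transform import Rotation as Ro
d=load("wrist0"); print(d["mtx"].round(0), d["R"].round(3))
o=monitor.observe(); T=Ro.from_quat(o["tool_rot"]).as_matrix(); print(T.round(3))
print("cam in tool", (T.T@(-d["R"].T@d["t"]-o["tcp_pos"])).round(1)); print("axes cam in tool",(T.T@d["R"].T).round(3))
d=load("top0")
print(ray(d,140+108/4.7,180+245/4.7,75).round(0))
# handle/stand ends
for p in [(95,240),(120,300),(75,235),(100,330),(190,210),(470,72),(458,345),(712,82),(700,357)]: print(p,ray(d,140+p[0]/4.7,180+p[1]/4.7,40 if p[0]<200 else 100).round(1))
E
```

```text
[[324.   0. 284.]
 [  0. 324. 209.]
 [  0.   0.   1.]] [[ 0.265 -0.964 -0.002]
 [-0.916 -0.252  0.312]
 [-0.301 -0.081 -0.95 ]]
[[ 0.964  0.266 -0.   ]
 [ 0.266 -0.964  0.002]
 [ 0.    -0.002 -1.   ]]
cam in tool [  80.2   -0.8 -142.2]
axes cam in tool [[-0.001 -0.95  -0.312]
 [ 1.    -0.001 -0.   ]
 [-0.    -0.312  0.95 ]]
[520. 299.  75.]
(95, 240) [525.3 317.   40. ]
(120, 300) [492.1 302.3  40. ]
(75, 235) [528.3 328.2  40. ]
(100, 330) [475.8 313.   40. ]
(190, 210) [541.2 264.4  40. ]
(470, 72) [605.7 101.7 100. ]
(458, 345) [463.6 107.8 100. ]
(712, 82) [598.3 -24.7 100. ]
(700, 357) [456.  -16.5 100. ]
```

View pics/wrist0.png

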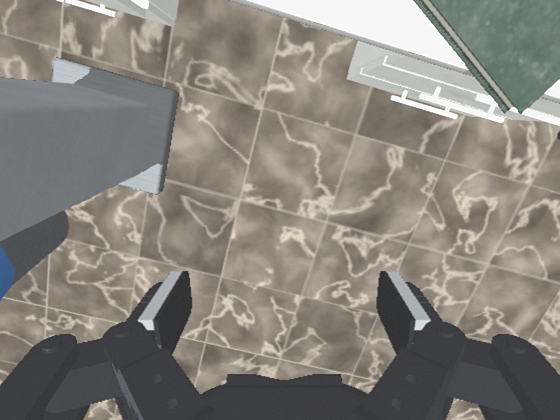

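Request:
{"method": "play_rows", "body": {"series": [[1,0.36,0.78,0.04,0,0,0.125],[1,0.36,0.78,0.04,0,0,0.125],[1,0.36,0.78,0.04,0,0,0.125],[1,0.36,0.78,0.04,0,0,0.125],[1,0.36,0.78,0.04,0,0,0.125],[1,0.36,0.78,0.04,0,0,0.125]]}}

```text
time_s: 0.75
tcp_pos: [237.0, -333.0, 241.7]
tool_rot: [0.862, 0.506, 0.0, 0.001]
contact_force: [0.2, -0.0, 0.1]
finger_gap: 85.3
```

Request:
{"method": "play_rows", "body": {"series": [[1,0.36,0.78,0.04,0,0,0.125],[1,0.36,0.78,0.04,0,0,0.125],[1,0.36,0.78,0.04,0,0,0.125],[1,0.36,0.78,0.04,0,0,0.125],[1,0.36,0.78,0.04,0,0,0.125],[1,0.36,0.78,0.04,0,0,0.125]]}}

```text
time_s: 1.35
tcp_pos: [326.7, -137.9, 251.4]
tool_rot: [0.602, 0.798, 0.0, 0.0]
contact_force: [-0.7, -0.8, -0.2]
finger_gap: 86.0
```

Request:
{"method": "play_rows", "body": {"series": [[1,0.36,0.78,0.04,0,0,0.125],[1,0.36,0.78,0.04,0,0,0.125],[1,0.36,0.78,0.04,0,0,0.125],[1,0.36,0.78,0.04,0,0,0.125],[1,0.36,0.78,0.04,0,0,0.125],[1,0.36,0.78,0.04,0,0,0.125]]}}

```text
time_s: 1.95
tcp_pos: [416.4, 57.2, 260.8]
tool_rot: [0.251, 0.968, 0.0, -0.001]
contact_force: [-0.5, -1.0, -1.1]
finger_gap: 85.6
```

Request:
{"method": "play_rows", "body": {"series": [[1,0.36,0.78,0.04,0,0,0.125],[1,0.36,0.78,0.04,0,0,0.125],[1,0.36,0.78,0.04,0,0,0.125],[1,0.36,0.78,0.04,0,0,0.125],[1,0.36,0.78,0.04,0,0,0.125],[1,0.36,0.78,0.04,0,0,0.125],[1,0.36,0.78,0.04,0,0,0.125]]}}

```text
time_s: 2.65
tcp_pos: [506.0, 250.4, 270.3]
tool_rot: [-0.135, 0.991, -0.0, -0.001]
contact_force: [-0.1, -0.3, 0.0]
finger_gap: 85.4
```

```bash
python3 - <<'E'
from h import *
d=cap("wrist","w1"); o=monitor.observe(); print(o["time_s"],o["tcp_pos"],o["tool_rot"],o["joints"])
E
```

```text
2.7 [505.92022873 249.93886367 270.67848421] [-1.33802561e-01  9.91007812e-01 -1.32032747e-04 -6.11902470e-04] [ 3.58378580e-01  1.16112645e-01  1.26194213e+00  1.48734861e-05
  1.76478976e+00 -1.48082506e+00]
```

View pics/w1.png

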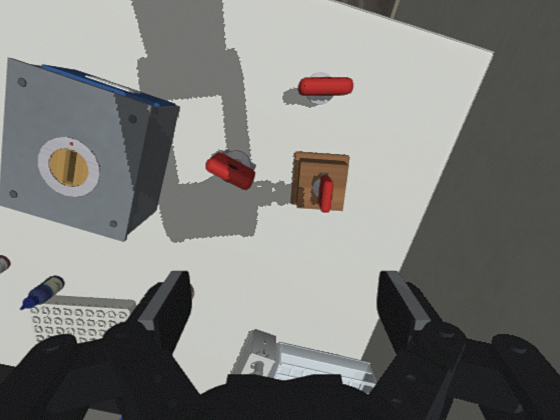

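```bash
python3 - <<'E'
from h import *
crop("w1",270,140,370,225,8,"c3"); crop("w1",0,50,185,245,4,"c4"); crop("w1",25,125,115,205,8,"c5")
E
```

```text
(no output)
```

View pics/c3.png

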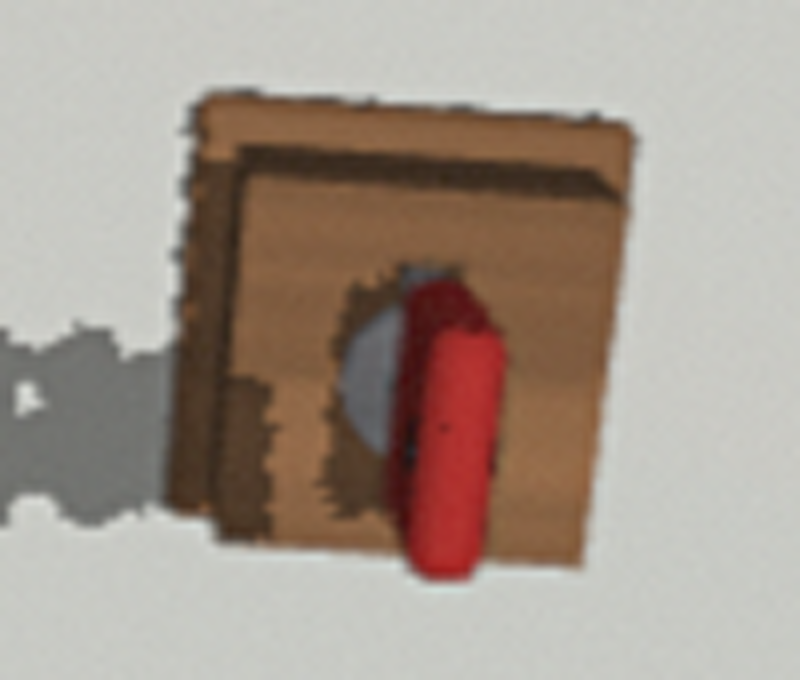

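View pics/c4.png

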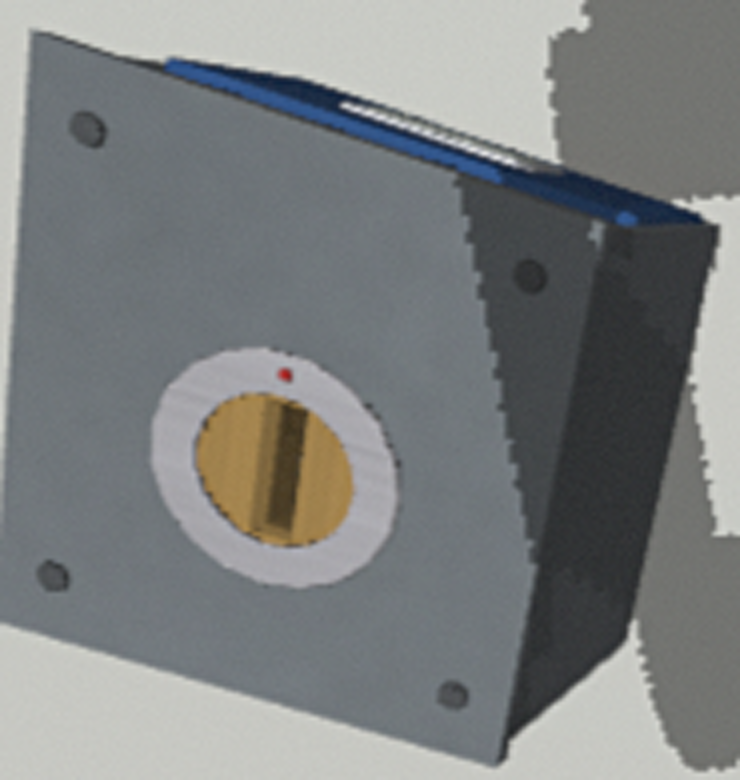

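View pics/c5.png

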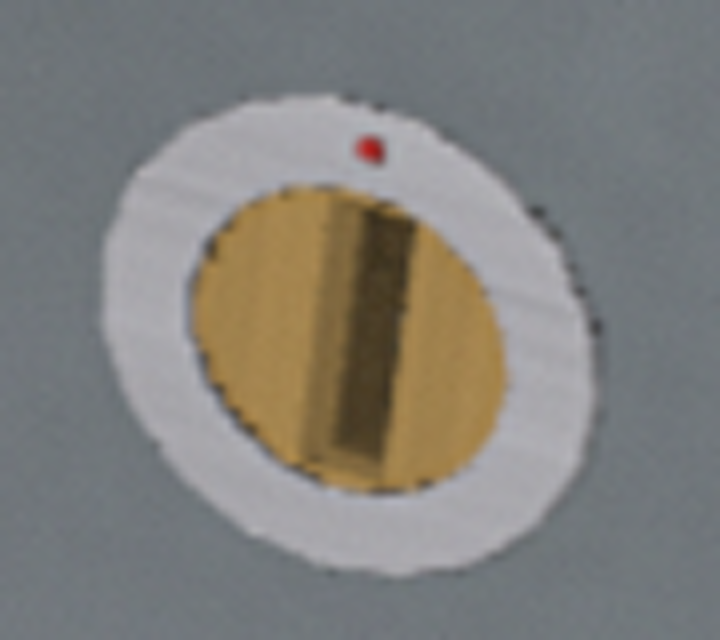

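```bash
cat > m.py <<'E'
from h import *
d=load("w1")
def c(p,x0,y0,s,z): return ray(d,x0+(p[0]+.5)/s-.5,y0+(p[1]+.5)/s-.5,z)
S=[c(p,270,140,8,40) for p in [(245,172),(620,200),(582,568),(215,540)]]
for q in S: print(q.round(1))
print("stand ctr",np.mean(S,0).round(1),[np.linalg.norm(S[i]-S[(i+1)%4]).round(1) for i in range(4)])
for a,b in((0,3),(1,2)):
    v=S[b]-S[a]; print("yaw",np.arctan2(v[1],v[0]))
for a,b in((3,2),(0,1)):
    v=S[b]-S[a]; print("yaw",np.arctan2(v[1],v[0])-np.pi/2)
h=[c(p,270,140,8,86) for p in [(467,335),(443,577)]]; print("handle",h, np.mean(h,0)); v=h[1]-h[0]; print(np.linalg.norm(v),np.arctan2(v[1],v[0]))
B=[c(p,0,50,4,100) for p in [(33,32),(612,213),(502,765)]]
print("box",[b.round(1) for b in B],"ctr",(B[0]+B[2])/2,[np.linalg.norm(B[i]-B[i+1]) for i in(0,1)])
v=B[2]-B[1];print("yaw",np.arctan2(v[1],v[0])); v=B[1]-B[0];print("yaw",np.arctan2(v[1],v[0])-np.pi/2)
im=cv2.imread("pics/w1.png").astype(int)
# brass ellipse
hsv=cv2.cvtColor(im.astype(np.uint8),cv2.COLOR_BGR2HSV)
m=((hsv[:,:,1]>80)&(hsv[:,:,0]>10)&(hsv[:,:,0]<30)).astype(np.uint8); m[:125]=0;m[205:]=0;m[:,115:]=0
m=cv2.morphologyEx(m,cv2.MORPH_CLOSE,np.ones((9,9)))
cs,_=cv2.findContours(m,cv2.RETR_EXTERNAL,cv2.CHAIN_APPROX_NONE); k=max(cs,key=cv2.contourArea)
e=cv2.fitEllipse(k); print(e, "plug", ray(d,*e[0],100))
# ring outer by hand
R=[c(p,25,125,8,102) for p in [(310,93),(600,390),(390,577),(102,270)]]; print("ring pts",[r.round(1) for r in R])
A=np.array([[2*r[0],2*r[1],1] for r in R]); s=np.linalg.lstsq(A,np.array([r[0]**2+r[1]**2 for r in R]),rcond=None)[0]; print("ring ctr",s[:2],np.sqrt(s[2]+s[0]**2+s[1]**2))
# slot mouth corners
M=[c(p,25,125,8,100) for p in [(330,203),(415,215),(383,470),(300,460)]]; print([q.round(1) for q in M],np.mean(M,0))
print("dot",c((370,150),25,125,8,102))
E
python3 m.py
```

```text
[484.9 264.7  40. ]
[474.3 318.2  40. ]
[529.1 330.9  40. ]
[539.7 276.   40. ]
stand ctr [507.  297.5  40. ] [np.float64(54.6), np.float64(56.2), np.float64(55.9), np.float64(55.9)]
yaw 0.20385467609215818
yaw 0.22761737404289434
yaw 0.18956214619701628
yaw 0.19464866854372875
handle [array([490.5709925 , 293.97871974,  86.        ]), array([522.8301463 , 301.01988044,  86.        ])] [506.7005694  297.49930009  86.        ]
33.01864545083931 0.21489824830883109
box [array([456.6, -15.1, 100. ]), array([460.4, 113.4, 100. ]), array([605.5, 105.4, 100. ])] ctr [531.04506467  45.17109476 100.        ] [np.float64(128.5873651697372), np.float64(145.33158550792476)]
yaw -0.0550962013074262
yaw -0.02996578772858971
((68.2007064819336, 167.0462188720703), (33.039791107177734, 41.20952606201172), 130.72012329101562) plug [541.64901942  42.60433292 100.        ]
ring pts [array([512.3,  37.4, 102. ]), array([539.1,  73.7, 102. ]), array([570. ,  50.7, 102. ]), array([540.2,  14.6, 102. ])]
ring ctr [541.11084003  44.18406848] 29.596133083222128
[array([525.4,  39.3, 100. ]), array([524.1,  49.2, 100. ]), array([557.1,  47.7, 100. ]), array([558.6,  37.7, 100. ])] [541.289992    43.50031865 100.        ]
dot [517.1382802  44.6951742 102.       ]
```

```bash
python3 - <<'E'
from h import *
d=load("w1"); t=load("top0"); s=load("scene0")
for z in (30,60,90):
  print(z,[ray(d,*p,z).round(0) for p in [(207,165),(215,157),(252,184)]],[ray(t,140+p[0]/4.7,180+p[1]/4.7,z).round(0) for p in [(255,255),(355,275)]],[ray(s,160+p[0]/4,180+p[1]/4,z).round(0) for p in [(245,420),(328,380)]])
E
```

```text
30 [array([520., 160.,  30.]), array([509., 167.,  30.]), array([529., 217.,  30.])] [array([517., 230.,  30.]), array([505., 174.,  30.])] [array([546., 200.,  30.]), array([533., 154.,  30.])]
60 [array([513., 165.,  60.]), array([502., 172.,  60.]), array([521., 218.,  60.])] [array([514., 223.,  60.]), array([503., 169.,  60.])] [array([532., 207.,  60.]), array([519., 162.,  60.])]
90 [array([506., 171.,  90.]), array([496., 177.,  90.]), array([513., 219.,  90.])] [array([512., 216.,  90.]), array([501., 163.,  90.])] [array([518., 213.,  90.]), array([506., 171.,  90.])]
```

Request:
{"method": "play_rows", "body": {"series": [[0,0.0044,0.19,-0.2,0,0,-0.0095],[0,0.0044,0.19,-0.4,0,0,-0.0095],[0,0.0044,0.19,-0.55,0,0,-0.0095],[0,0.0044,0.19,-0.6,0,0,-0.0095],[0,0.0044,0.19,-0.6,0,0,-0.0095],[0,0.0044,0.19,-0.6,0,0,-0.0095]]}}

```text
time_s: 3.3
tcp_pos: [508.6, 297.2, 124.0]
tool_rot: [-0.104, 0.995, 0.001, 0.002]
contact_force: [-0.2, 1.8, 1.0]
finger_gap: 42.7
```

```bash
python3 - <<'E'
from h import *
d=cap("wrist","w2"); o=monitor.observe(); print(o["time_s"],o["tcp_pos"],o["tool_rot"],o["finger_gap"])
print(proj(d,[507,297.5,86]),proj(d,[507,297.5,40])); crop("w2",180,180,400,345,3.6,"c6")
E
```

```text
3.35 [509.20009112 297.54282879 125.11938938] [-0.10383863  0.9945892   0.00101331  0.00297316] 42.78755894409731
[283.77146708 239.60360304] [283.74933652 214.37771678]
```

View pics/c6.png

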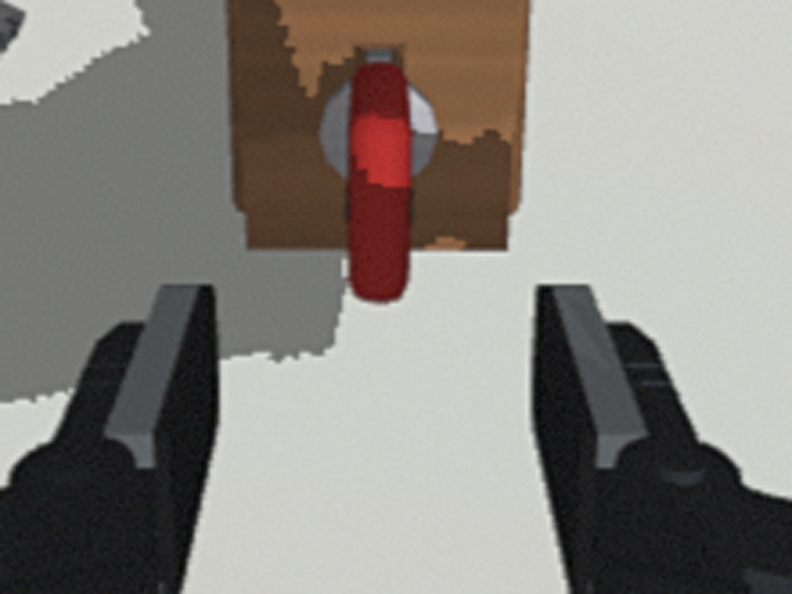

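Request:
{"method": "play_rows", "body": {"series": [[0,0,0,0,0,0,0],[0,0,0,-0.1,0,0,0],[0,0,0,-0.2,0,0,0],[0,0,0,-0.268,0,0,0],[0,0,0,-0.268,0,0,0],[0,0,0,-0.268,0,0,0]], "squeeze": 60}}

```text
time_s: 3.95
tcp_pos: [508.2, 297.6, 56.2]
tool_rot: [-0.104, 0.995, 0.0, 0.001]
contact_force: [0.3, 0.1, -0.1]
finger_gap: 42.8
```

Request:
{"method": "play_rows", "body": {"series": [[-1,0,0,0,0,0,0],[-1,0,0,0,0,0,0],[-1,0,0,0,0,0,0],[-1,0,0,0,0,0,0],[-1,0,0,0,0,0,0],[-1,0,0,0,0,0,0]]}}

```text
time_s: 4.55
tcp_pos: [508.4, 297.8, 56.4]
tool_rot: [-0.104, 0.995, 0.001, 0.002]
contact_force: [0.8, -0.0, 6.2]
finger_gap: 10.1
```

```bash
python3 - <<'E'
from h import *
d=cap("wrist","w3"); o=monitor.observe(); print(o["time_s"],o["tcp_pos"],o["tool_rot"],o["finger_gap"],o["contact_force"],o["wrist_torque"])
crop("w3",180,180,400,345,3.6,"c7")
E
```

```text
4.6 [508.40247231 297.78246982  56.39849417] [-1.04355319e-01  9.94538228e-01  6.30173305e-04  1.81195829e-03] 10.117602800599327 [0.24997581 0.42228629 6.13912701] [-0.02982766 -0.01157083 -0.05946398]
```

View pics/c7.png

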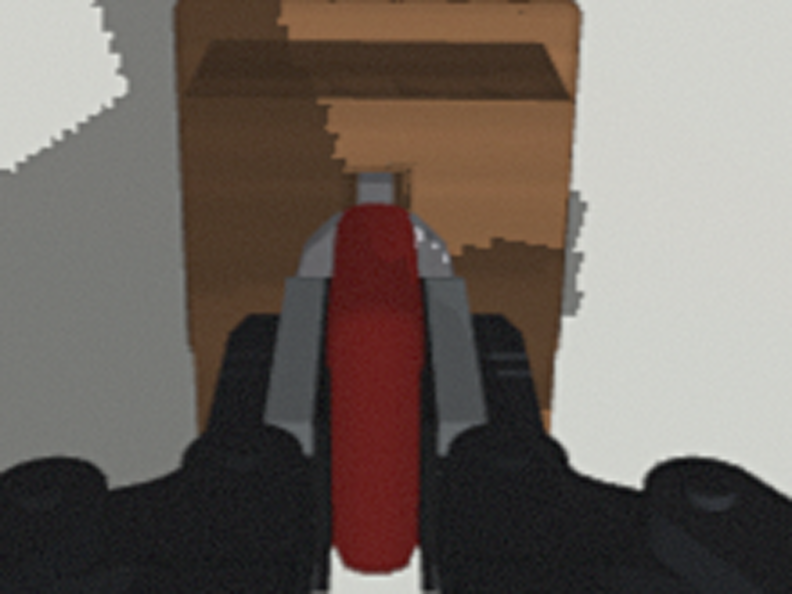

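Request:
{"method": "play_rows", "body": {"series": [[-1,0,0,0.06,0,0,0],[-1,0,0,0.14,0,0,0],[-1,0,0,0.28,0,0,0],[-1,0,0,0.44,0,0,0],[-1,0.03,-0.12,0.44,0,0,-0.01],[-1,0.06,-0.28,0.44,0,0,-0.02],[-1,0.1,-0.4,0.44,0,0,-0.03],[-1,0.1,-0.4,0.44,0,0,-0.03]]}}

```text
time_s: 5.4
tcp_pos: [532.8, 193.7, 164.9]
tool_rot: [-0.008, 1.0, -0.001, -0.0]
contact_force: [0.1, 1.1, 0.2]
finger_gap: 10.0
```

```bash
python3 - <<'E'
from h import *
d=cap("wrist","w4"); o=monitor.observe(); print(o["time_s"],o["tcp_pos"],o["tool_rot"],o["finger_gap"],o["contact_force"],o["wrist_torque"])
cap("scene","s4");cap("top","t4")
E
```

```text
5.45 [532.26025863 195.63533661 164.78191501] [-8.88106192e-03  9.99960507e-01  7.75946866e-05 -3.22760608e-04] 10.309471193581178 [-0.79309001  0.002387   -0.16101687] [-0.0005068   0.04143016  0.08253424]
```

View pics/w4.png

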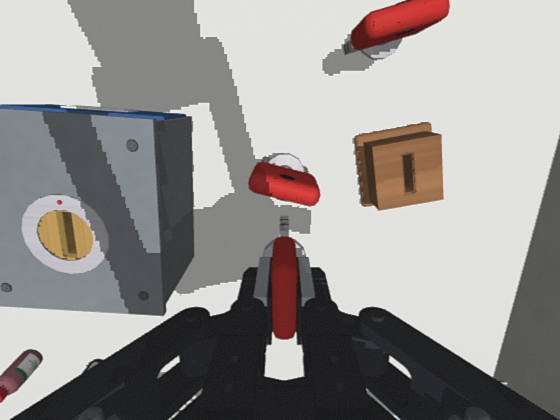

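View pics/s4.png

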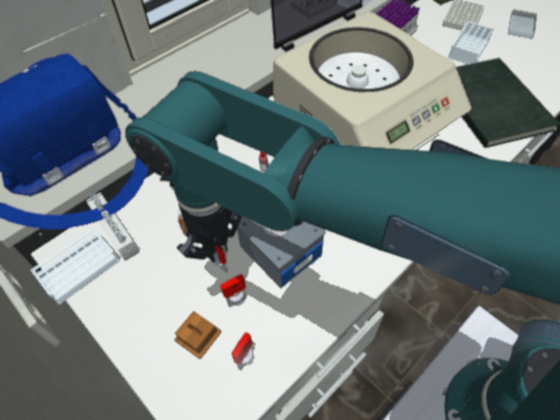

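Request:
{"method": "play_rows", "body": {"series": [[-1,0.01,-0.15,0,0,0,-0.003],[-1,0.02,-0.3,0,0,0,-0.006],[-1,0.03,-0.45,0,0,0,-0.01],[-1,0.041,-0.55,0,0,0,-0.01],[-1,0.041,-0.6,0,0,0,-0.01],[-1,0.041,-0.607,0,0,0,-0.01],[-1,0.041,-0.607,0,0,0,-0.01],[-1,0.041,-0.607,0,0,0,-0.01]]}}

```text
time_s: 6.35
tcp_pos: [542.3, 47.0, 164.3]
tool_rot: [0.02, 1.0, 0.0, -0.0]
contact_force: [0.2, 0.9, -0.3]
finger_gap: 9.8
```

```bash
python3 - <<'E'
from h import *
d=cap("wrist","w5"); o=monitor.observe(); print(o["time_s"],o["tcp_pos"],o["tool_rot"],o["finger_gap"],o["contact_force"],o["wrist_torque"])
crop("w5",200,150,360,270,5,"c8")
E
```

```text
6.4 [542.27598236  46.92333293 164.30624603] [ 2.00982456e-02  9.99797948e-01  3.39184692e-04 -8.94665989e-05] 10.05933999946257 [-0.04578852 -0.08022139 -0.33090895] [-0.00377057  0.0313114  -0.01690547]
```

View pics/c8.png

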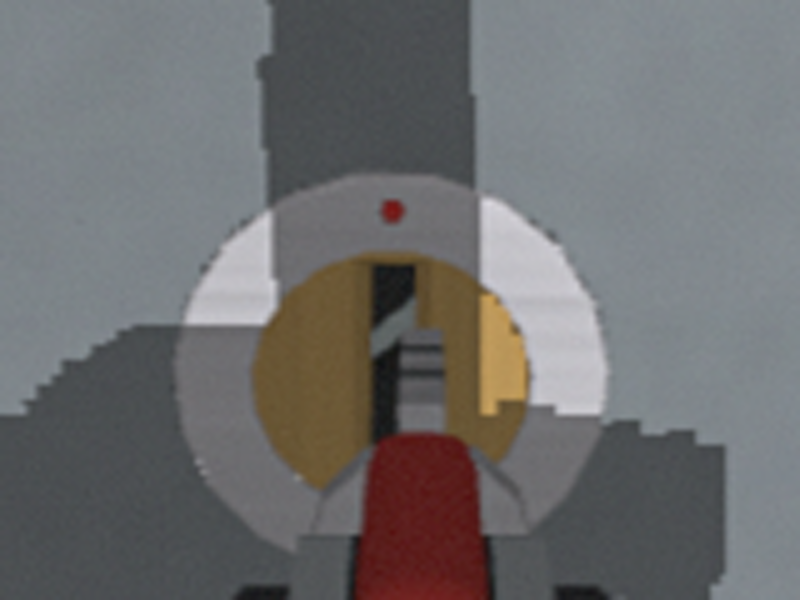

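```bash
python3 - <<'E'
from h import *
d=load("w5"); f=lambda u,v,z: ray(d,200+(u+.5)/5-.5,150+(v+.5)/5-.5,z).round(2)
print("mouth -x end L/R",f(358,262,100),f(430,262,100),f(372,266,97),f(415,266,97))
print("blade tip bottom -x corners",f(398,330,123),f(443,330,123)," blade at shoulder",f(398,430,148),f(445,430,148))
print("dot",f(392,211,102), "ring L R",f(176,370,102),f(607,370,102))
d=load("w5");print((-d["R"].T@d["t"]))
E
```

```text
mouth -x end L/R [524.44  39.93 100.  ] [524.83  49.53 100.  ] [525.99  41.64  97.  ] [526.23  47.46  97.  ]
blade tip bottom -x corners [526.2   45.49 123.  ] [526.42  50.9  123.  ]  blade at shoulder [528.66  45.7  148.  ] [528.87  50.68 148.  ]
dot [517.05  44.85 102.  ] ring L R [538.05  14.66 102.  ] [540.45  72.85 102.  ]
[461.7568152   50.77967995 306.72970102]
```

Request:
{"method": "play_rows", "body": {"series": [[-1,0.001,-0.014,0,0,0,-0.001],[-1,0.001,-0.014,-0.03,0,0,-0.001],[-1,0.001,-0.014,-0.07,0,0,-0.001],[-1,0.001,-0.014,-0.07,0,0,-0.001],[-1,0.001,-0.014,-0.07,0,0,-0.001]]}}

```text
time_s: 6.9
tcp_pos: [542.1, 42.0, 145.8]
tool_rot: [0.024, 1.0, 0.0, -0.001]
contact_force: [-0.3, -0.2, 0.3]
finger_gap: 10.5
```

```bash
python3 - <<'E'
from h import *
d=cap("wrist","w6"); o=monitor.observe(); print(o["time_s"],o["tcp_pos"],o["tool_rot"],o["finger_gap"],o["contact_force"],o["wrist_torque"])
crop("w6",200,150,360,270,5,"c9")
E
```

```text
6.95 [542.47695399  41.99381976 146.45149062] [ 2.42751802e-02  9.99705242e-01  7.06764098e-05 -3.74328747e-04] 9.955053802282636 [-0.2453928  -0.26770062  0.27930443] [ 0.03942741  0.01202418 -0.00288719]
```

View pics/c9.png

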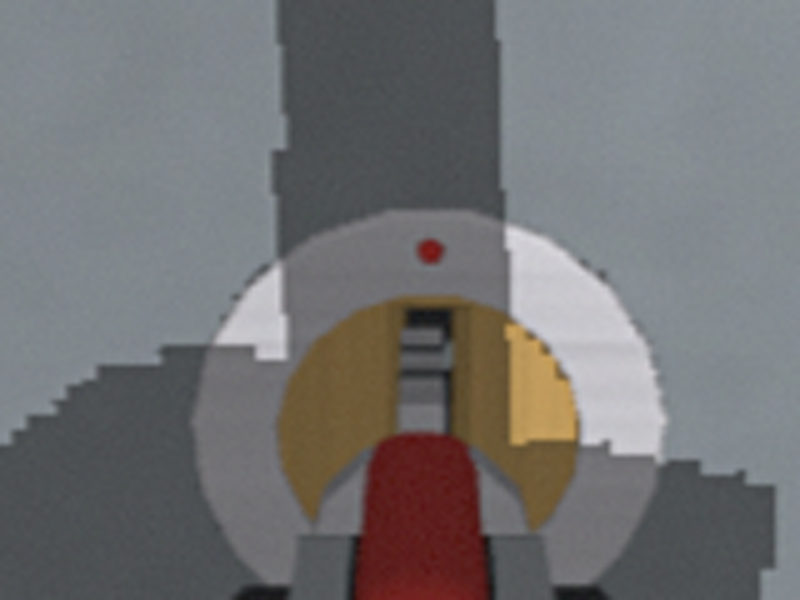

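```bash
python3 - <<'E'
from h import *
d=load("w6"); f=lambda u,v,z: ray(d,200+(u+.5)/5-.5,150+(v+.5)/5-.5,z).round(2)
print("mouth -x end L/R",f(388,306,100),f(467,306,100),f(403,309,97),f(452,309,97))
print("blade tip",f(398,328,104.5),f(443,328,104.5),f(398,345,104.5)," blade at shoulder",f(398,430,129),f(444,430,129))
print("dot",f(430,251,102), "ring L R",f(194,420,102),f(664,420,102))
print(monitor.observe()["tcp_pos"])
E
```

```text
mouth -x end L/R [524.37  39.42 100.  ] [524.84  49.1  100.  ] [525.85  41.16  97.  ] [526.15  47.26  97.  ]
blade tip [525.72  40.64 104.5 ] [525.98  46.04 104.5 ] [527.88  40.52 104.5 ]  blade at shoulder [528.69  40.81 129.  ] [528.93  45.7  129.  ]
dot [517.    44.92 102.  ] ring L R [537.42  14.6  102.  ] [540.29  72.91 102.  ]
[542.47695399  41.99381976 146.45149062]
```

Request:
{"method": "play_rows", "body": {"series": [[-1,0.003,0.0036,0,0,0,0],[-1,0.003,0.0036,0,0,0,0],[-1,0.003,0.0036,-0.012,0,0,0],[-1,0.003,0.0036,-0.024,0,0,0],[-1,0.003,0.0036,-0.034,0,0,0],[-1,0.003,0.0036,-0.034,0,0,0]]}}

```text
time_s: 7.55
tcp_pos: [543.0, 42.9, 137.6]
tool_rot: [0.024, 1.0, 0.0, -0.001]
contact_force: [-0.0, 0.1, -0.3]
finger_gap: 10.3
```

```bash
python3 - <<'E'
from h import *
d=cap("wrist","w7"); o=monitor.observe(); print(o["time_s"],o["tcp_pos"],o["tool_rot"],o["finger_gap"],o["contact_force"],o["wrist_torque"])
crop("w7",200,150,360,270,5,"c10")
E
```

```text
7.6 [543.15174627  42.87921023 137.88390921] [ 2.42519651e-02  9.99705789e-01  4.66046010e-05 -4.17992168e-04] 10.061030019136506 [ 0.59621102 -0.20150218  0.02261793] [0.02731709 0.03678748 0.00406431]
```

View pics/c10.png

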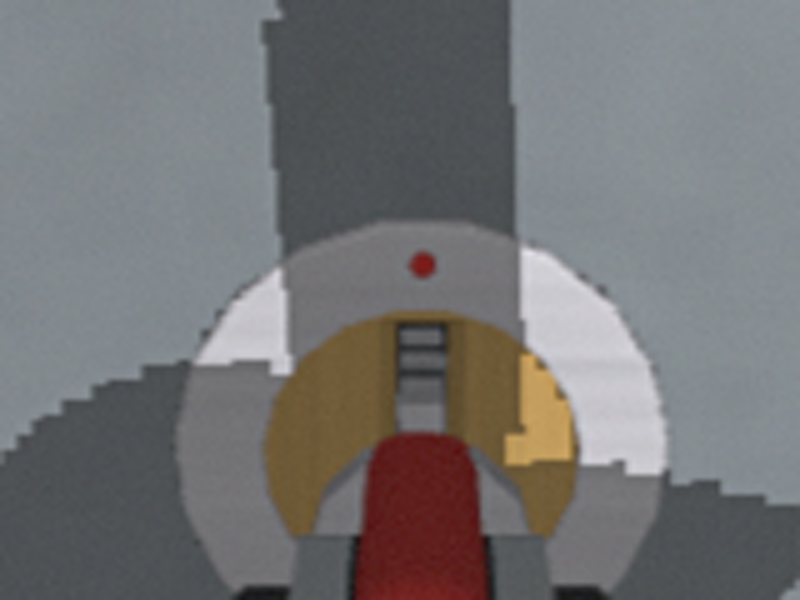

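Request:
{"method": "play_rows", "body": {"series": [[-1,0,0,-0.008,0,0,0],[-1,0,0,-0.016,0,0,0],[-1,0,0,-0.024,0,0,0],[-1,0,0,-0.024,0,0,0]]}}

```text
time_s: 8.0
tcp_pos: [543.2, 42.9, 131.8]
tool_rot: [0.024, 1.0, 0.0, -0.0]
contact_force: [0.2, -0.2, -0.0]
finger_gap: 10.0
```

Request:
{"method": "play_rows", "body": {"series": [[-1,0,0,-0.006,0,0,0],[-1,0,0,-0.012,0,0,0],[-1,0,0,-0.016,0,0,0],[-1,0,0,-0.016,0,0,0]]}}

```text
time_s: 8.4
tcp_pos: [543.3, 42.9, 128.1]
tool_rot: [0.024, 1.0, 0.0, -0.0]
contact_force: [0.1, 0.3, -0.7]
finger_gap: 10.2
```

Request:
{"method": "play_rows", "body": {"series": [[-1,0,0,-0.004,0,0,0],[-1,0,0,-0.006,0,0,0],[-1,0,0,-0.006,0,0,0]]}}

```text
time_s: 8.7
tcp_pos: [543.4, 42.9, 126.7]
tool_rot: [0.024, 1.0, 0.0, -0.0]
contact_force: [0.2, 0.5, -0.3]
finger_gap: 9.8
```

Request:
{"method": "play_rows", "body": {"series": [[-1,0,0,-0.003,0,0,0],[-1,0,0,-0.005,0,0,0],[-1,0,0,-0.005,0,0,0]]}}

```text
time_s: 9.0
tcp_pos: [543.5, 42.9, 126.4]
tool_rot: [0.024, 1.0, 0.0, 0.0]
contact_force: [-1.4, 0.9, 4.8]
finger_gap: 10.2
```

Request:
{"method": "play_rows", "body": {"series": [[-1,-0.001,0,0,0,0,-0.006],[-1,-0.0015,0,0,0,0,-0.012],[-1,-0.0018,0,0,0,0,-0.018],[-1,-0.0018,0,0,0,0,-0.025],[-1,-0.0018,0,0,0,0,-0.025]]}}

```text
time_s: 9.5
tcp_pos: [543.4, 42.8, 126.4]
tool_rot: [0.103, 0.995, 0.0, 0.001]
contact_force: [-1.6, -0.2, 4.1]
finger_gap: 10.3
```

```bash
cat > st.py <<'E'
from h import *
o=monitor.observe(); q=o["tool_rot"]; y=2*np.arctan2(q[1],q[0]); y=(y-np.pi+np.pi)%(2*np.pi)-np.pi
print(round(o["time_s"],2),o["tcp_pos"].round(2),"yaw",round(y,3),q.round(4),round(o["finger_gap"],1),o["contact_force"].round(1),o["wrist_torque"].round(3),o["joints"].round(2))
E
python3 st.py
```

```text
9.5 [543.42  42.8  126.35] yaw -0.206 [1.026e-01 9.947e-01 0.000e+00 8.000e-04] 10.3 [-1.6 -0.2  4.1] [-0.089  0.094 -0.03 ] [-0.03  0.12  1.55 -0.    1.48 -1.39]
```

Request:
{"method": "play_rows", "body": {"series": [[-1,-0.002,0,-0.0005,0,0,-0.005],[-1,-0.002,0,-0.0005,0,0,-0.005],[-1,-0.002,-0.0003,-0.0005,0,0,-0.01],[-1,-0.002,-0.0003,-0.0005,0,0,-0.01]]}}

```text
time_s: 9.9
tcp_pos: [543.2, 42.6, 126.3]
tool_rot: [0.133, 0.991, -0.0, 0.001]
contact_force: [0.7, -1.3, 5.8]
finger_gap: 10.1
```

Request:
{"method": "play_rows", "body": {"series": [[-1,0,-0.0012,0,0,0,-0.005],[-1,0,-0.0012,0,0,0,-0.005],[-1,-0.0003,-0.0012,0,0,0,-0.01],[-1,-0.0003,-0.0012,0,0,0,-0.01]]}}

```text
time_s: 10.3
tcp_pos: [543.2, 42.5, 126.4]
tool_rot: [0.164, 0.986, 0.0, 0.001]
contact_force: [0.7, -0.4, 5.1]
finger_gap: 9.9
```

Request:
{"method": "play_rows", "body": {"series": [[-1,0,-0.0003,0,0,0,-0.005],[-1,0,-0.0003,0,0,0,-0.005],[-1,-0.0003,-0.0006,0,0,0,-0.01],[-1,-0.0003,-0.0006,0,0,0,-0.01]]}}

```text
time_s: 10.7
tcp_pos: [543.1, 42.4, 126.3]
tool_rot: [0.195, 0.981, 0.0, 0.001]
contact_force: [0.4, -0.1, 5.8]
finger_gap: 10.1
```

Request:
{"method": "play_rows", "body": {"series": [[-1,0,-0.0003,0,0,0,-0.005],[-1,0,-0.0003,0,0,0,-0.005],[-1,-0.0003,-0.0006,0,0,0,-0.01],[-1,-0.0003,-0.0006,0,0,0,-0.01]]}}

```text
time_s: 11.1
tcp_pos: [543.0, 42.3, 126.3]
tool_rot: [0.226, 0.974, 0.0, 0.001]
contact_force: [0.9, -0.4, 5.1]
finger_gap: 9.9
```

Request:
{"method": "play_rows", "body": {"series": [[-1,0,-0.0003,0,0,0,-0.005],[-1,0,-0.0003,0,0,0,-0.005],[-1,-0.0003,-0.0006,0,0,0,-0.01],[-1,-0.0003,-0.0006,0,0,0,-0.01]]}}

```text
time_s: 11.5
tcp_pos: [542.9, 42.2, 126.3]
tool_rot: [0.256, 0.967, 0.0, 0.001]
contact_force: [0.5, 0.3, 5.7]
finger_gap: 10.1
```

Request:
{"method": "play_rows", "body": {"series": [[-1,0,-0.0003,0,0,0,-0.005],[-1,0,-0.0003,0,0,0,-0.005],[-1,-0.0003,-0.0006,0,0,0,-0.01],[-1,-0.0003,-0.0006,0,0,0,-0.01]]}}

```text
time_s: 11.9
tcp_pos: [542.9, 42.1, 126.3]
tool_rot: [0.287, 0.958, 0.001, 0.001]
contact_force: [0.9, -0.2, 4.2]
finger_gap: 10.2
```

Request:
{"method": "play_rows", "body": {"series": [[-1,0,-0.0003,0,0,0,-0.005],[-1,0,-0.0003,0,0,0,-0.005],[-1,-0.0006,-0.0005,0,0,0,-0.01],[-1,-0.0006,-0.0005,0,0,0,-0.01]]}}

```text
time_s: 12.3
tcp_pos: [542.7, 42.0, 126.3]
tool_rot: [0.316, 0.949, 0.001, 0.001]
contact_force: [0.3, 0.3, 6.3]
finger_gap: 9.9
```

Request:
{"method": "play_rows", "body": {"series": [[-1,0,-0.0003,0,0,0,-0.005],[-1,0,-0.0003,0,0,0,-0.005],[-1,-0.0006,-0.0003,0,0,0,-0.01],[-1,-0.0006,-0.0003,0,0,0,-0.01]]}}

```text
time_s: 12.7
tcp_pos: [542.6, 41.9, 126.2]
tool_rot: [0.346, 0.938, 0.001, 0.001]
contact_force: [0.5, 0.7, 5.3]
finger_gap: 10.5
```

```bash
python3 st.py; python3 - <<'E'
from h import *
d=cap("wrist","w8");crop("w8",200,150,360,270,5,"c11")
E
```

```text
12.7 [542.62  41.94 126.23] yaw -0.707 [3.461e-01 9.382e-01 7.000e-04 1.100e-03] 10.5 [0.5 0.7 5.3] [ 0.062 -0.138 -0.022] [-0.03  0.12  1.55  0.    1.47 -0.89]
```

View pics/c11.png

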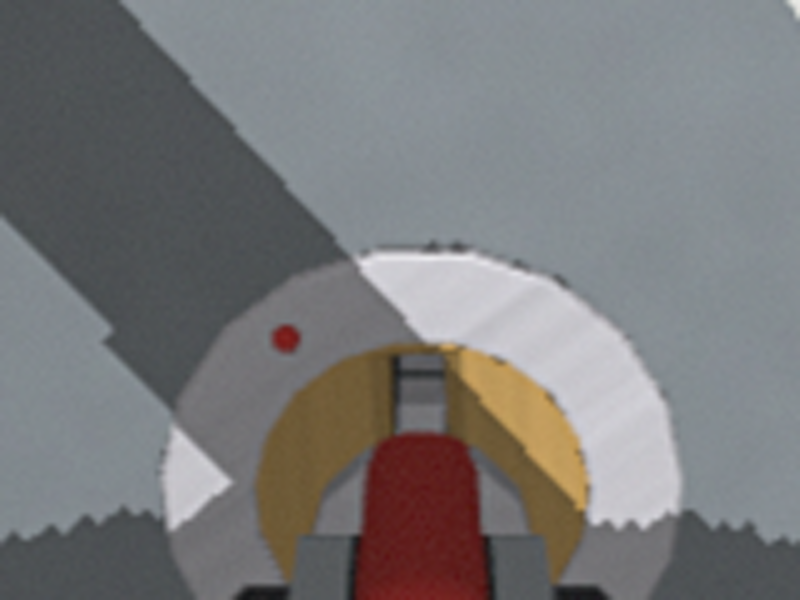

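Request:
{"method": "play_rows", "body": {"series": [[-1,0,0,0,0,0,-0.005],[-1,0,0,0,0,0,-0.005],[-1,-0.0006,0,0,0,0,-0.01],[-1,-0.0006,0,0,0,0,-0.01]]}}

```text
time_s: 13.15
tcp_pos: [542.4, 41.9, 126.1]
tool_rot: [0.375, 0.927, 0.001, 0.001]
contact_force: [0.6, 1.5, 5.5]
finger_gap: 9.9
```

Request:
{"method": "play_rows", "body": {"series": [[-1,0,0,0,0,0,-0.005],[-1,0,0,0,0,0,-0.005],[-1,-0.0006,0,0,0,0,-0.01],[-1,-0.0006,0,0,0,0,-0.01]]}}

```text
time_s: 13.55
tcp_pos: [541.9, 41.7, 125.7]
tool_rot: [0.404, 0.915, 0.0, 0.001]
contact_force: [2.6, 0.4, 4.7]
finger_gap: 10.1
```

Request:
{"method": "play_rows", "body": {"series": [[-1,0.001,0,0,0,0,-0.003],[-1,0.0015,0,-0.001,0,0,-0.003],[-1,0.0015,0,-0.001,0,0,-0.003]]}}

```text
time_s: 13.85
tcp_pos: [541.7, 42.1, 124.3]
tool_rot: [0.413, 0.911, 0.0, -0.001]
contact_force: [3.3, 1.5, 0.5]
finger_gap: 10.2
```

```bash
python3 st.py
```

```text
13.85 [541.71  42.15 124.28] yaw -0.852 [ 4.134e-01  9.106e-01  4.000e-04 -5.000e-04] 10.2 [3.3 1.5 0.5] [ 0.406 -0.543 -0.065] [-0.03  0.12  1.55  0.    1.47 -0.75]
```

Request:
{"method": "play_rows", "body": {"series": [[-1,0.002,0.001,0,0,0,0],[-1,0.002,0.001,-0.004,0,0,0],[-1,0.002,0.001,-0.008,0,0,0],[-1,0.002,0.001,-0.008,0,0,0]]}}

```text
time_s: 14.25
tcp_pos: [542.0, 42.1, 122.7]
tool_rot: [0.414, 0.91, -0.0, -0.0]
contact_force: [1.7, 1.9, -0.9]
finger_gap: 10.1
```

```bash
python3 st.py
```

```text
14.25 [542.03  42.08 122.68] yaw -0.853 [ 4.135e-01  9.105e-01 -1.000e-04 -5.000e-04] 10.1 [ 1.7  1.9 -0.9] [ 0.324 -0.399  0.007] [-0.03  0.12  1.55  0.    1.47 -0.75]
```

Request:
{"method": "play_rows", "body": {"series": [[-1,0.001,0.002,0,0,0,0],[-1,0.001,0.002,-0.006,0,0,0],[-1,0.001,0.002,-0.012,0,0,0],[-1,0.001,0.002,-0.016,0,0,0],[-1,0.001,0.002,-0.016,0,0,0]]}}

```text
time_s: 14.75
tcp_pos: [542.2, 42.3, 118.7]
tool_rot: [0.414, 0.91, -0.0, -0.0]
contact_force: [0.4, 1.2, -0.8]
finger_gap: 10.0
```

```bash
python3 st.py
```

```text
14.75 [542.2   42.28 118.74] yaw -0.853 [ 4.136e-01  9.105e-01 -4.000e-04 -5.000e-04] 10.0 [ 0.4  1.2 -0.8] [ 0.016 -0.056 -0.065] [-0.03  0.12  1.56 -0.    1.46 -0.74]
```

Request:
{"method": "play_rows", "body": {"series": [[-1,0,0.001,-0.004,0,0,0],[-1,0,0.001,-0.008,0,0,0],[-1,0,0.001,-0.01,0,0,0],[-1,0,0.001,-0.01,0,0,0]]}}

```text
time_s: 15.15
tcp_pos: [542.2, 42.5, 116.5]
tool_rot: [0.414, 0.91, -0.0, -0.0]
contact_force: [-1.0, -0.8, -0.7]
finger_gap: 10.2
```

```bash
python3 st.py
```

```text
15.15 [542.24  42.45 116.5 ] yaw -0.853 [ 4.136e-01  9.104e-01 -4.000e-04 -3.000e-04] 10.2 [-1.  -0.8 -0.7] [-0.22   0.235  0.036] [-0.03  0.13  1.56 -0.    1.46 -0.74]
```

Request:
{"method": "play_rows", "body": {"series": [[-1,0,-0.0005,-0.002,0,0,0],[-1,0,-0.0005,-0.004,0,0,0],[-1,0,-0.0005,-0.004,0,0,0]]}}

```text
time_s: 15.45
tcp_pos: [542.3, 42.5, 116.4]
tool_rot: [0.414, 0.91, -0.0, -0.0]
contact_force: [-3.2, -0.7, 4.7]
finger_gap: 10.0
```

```bash
python3 st.py; python3 - <<'E'
from h import *
d=cap("wrist","w9");crop("w9",200,150,360,270,5,"c12")
E
```

```text
15.45 [542.32  42.49 116.38] yaw -0.853 [ 4.136e-01  9.105e-01 -2.000e-04 -1.000e-04] 10.0 [-3.2 -0.7  4.7] [-0.186  0.796 -0.022] [-0.03  0.13  1.56 -0.    1.46 -0.74]
```

View pics/c12.png

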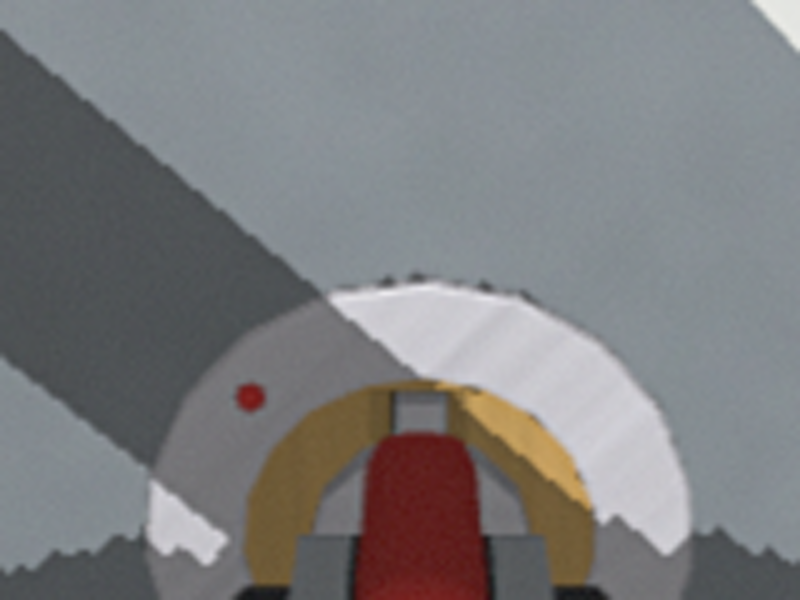

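Request:
{"method": "play_rows", "body": {"series": [[-1,-0.002,0,0.0016,0,0,0],[-1,-0.0025,0,0.0016,0,0,-0.01],[-1,-0.003,0,0.0016,0,0,-0.02],[-1,-0.0035,0,0.0016,0,0,-0.03],[-1,-0.004,0,0.0016,0,0,-0.04],[-1,-0.004,0,0.0016,0,0,-0.046],[-1,-0.004,0,0.0016,0,0,-0.046]]}}

```text
time_s: 16.2
tcp_pos: [542.0, 42.4, 116.4]
tool_rot: [0.54, 0.841, 0.0, 0.001]
contact_force: [-1.9, -0.9, 2.4]
finger_gap: 10.0
```

```bash
python3 st.py
```

```text
16.2 [541.97  42.39 116.37] yaw -1.142 [5.403e-01 8.415e-01 1.000e-04 6.000e-04] 10.0 [-1.9 -0.9  2.4] [-0.302  0.437  0.044] [-0.03  0.12  1.56 -0.    1.46 -0.46]
```

Request:
{"method": "play_rows", "body": {"series": [[-1,-0.002,-0.0005,0,0,0,-0.008],[-1,-0.0025,-0.0005,0,0,0,-0.016],[-1,-0.003,-0.0005,0,0,0,-0.024],[-1,-0.0035,-0.0005,0,0,0,-0.032],[-1,-0.0035,-0.0005,0,0,0,-0.04],[-1,-0.0035,-0.0005,0,0,0,-0.046],[-1,-0.0035,-0.0005,0,0,0,-0.046],[-1,-0.0035,-0.0005,0,0,0,-0.046]]}}

```text
time_s: 17.0
tcp_pos: [541.6, 42.4, 116.4]
tool_rot: [0.655, 0.755, 0.001, 0.001]
contact_force: [1.0, -1.7, 1.9]
finger_gap: 10.0
```

```bash
python3 st.py;  python3 - <<'E'
from h import *
d=cap("wrist","w10"); cap("scene","s10")
E
```

```text
17.0 [541.57  42.39 116.37] yaw -1.43 [6.555e-01 7.552e-01 7.000e-04 9.000e-04] 10.0 [ 1.  -1.7  1.9] [-0.3   -0.135  0.004] [-0.03  0.12  1.56 -0.    1.45 -0.17]
```

View pics/w10.png

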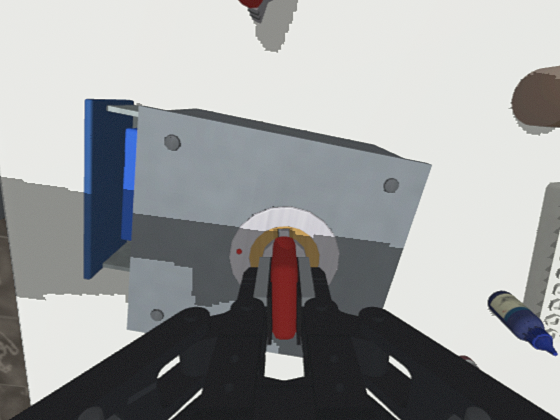

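View pics/s10.png

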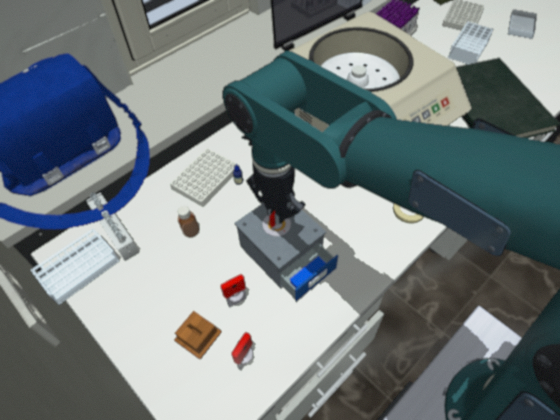

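Request:
{"method": "play_rows", "body": {"series": [[-1,0.001,-0.0015,0.0012,0,0,0],[-1,0.001,-0.0015,0.0012,0,0,0]]}}

```text
time_s: 17.3
tcp_pos: [541.5, 42.4, 116.4]
tool_rot: [0.656, 0.755, 0.001, 0.0]
contact_force: [1.5, 0.0, -0.0]
finger_gap: 10.4
```

Request:
{"method": "play_rows", "body": {"series": [[-0.5,0,0,0,0,0,0],[-0.3,0,0,0,0,0,0],[-0.2,0,0,0,0,0,0],[-0.2,0,0,0,0,0,0]]}}

```text
time_s: 17.7
tcp_pos: [540.6, 42.2, 116.1]
tool_rot: [0.656, 0.755, -0.0, -0.0]
contact_force: [0.1, 0.4, -0.2]
finger_gap: 34.4
```

```bash
python3 st.py;  python3 - <<'E'
from h import *
d=cap("wrist","w11")
E
```

```text
17.7 [540.62  42.18 116.05] yaw -1.431 [ 6.559e-01  7.549e-01 -2.000e-04 -4.000e-04] 34.4 [ 0.1  0.4 -0.2] [ 0.012  0.03  -0.009] [-0.03  0.12  1.56  0.    1.46 -0.17]
```

View pics/w11.png

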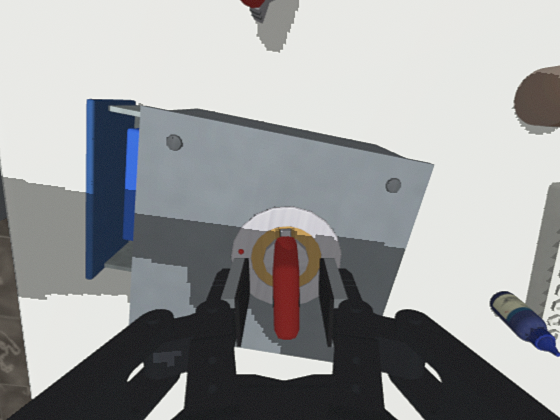

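Released: the key stands upright between open pads (handle at column 286), drawer out at left. Now I retract straight up.

Request:
{"method": "play_rows", "body": {"series": [[-0.2,0,0,0.08,0,0,0],[-0.2,0,0,0.2,0,0,0],[-0.2,0,0,0.4,0,0,0],[-0.2,0,0,0.6,0,0,0],[-0.2,0,0,0.6,0,0,0],[-0.2,0,0,0.6,0,0,0],[-0.2,0,0,0.6,0,0,0]]}}

```text
time_s: 18.45
tcp_pos: [540.3, 42.1, 264.8]
tool_rot: [0.656, 0.755, -0.001, -0.001]
contact_force: [0.0, 1.1, 0.7]
finger_gap: 34.3
```

```bash
python3 st.py;  python3 - <<'E'
from h import *
d=cap("wrist","w12"); cap("scene","s12"); crop("w12",150,90,430,300,2.8,"c13"); crop("scene0",160,130,280,240,1,"a")
E
```

```text
18.45 [540.34  42.1  264.76] yaw -1.431 [ 0.6559  0.7548 -0.0009 -0.0011] 34.3 [0.  1.1 0.7] [-0.038  0.018  0.004] [-0.03  0.07  1.33  0.    1.75 -0.17]
```

View pics/c13.png

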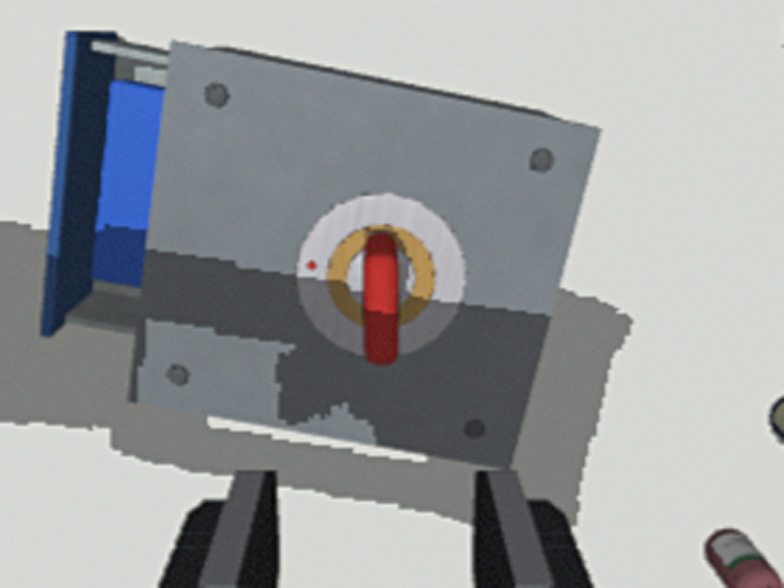

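View pics/s12.png

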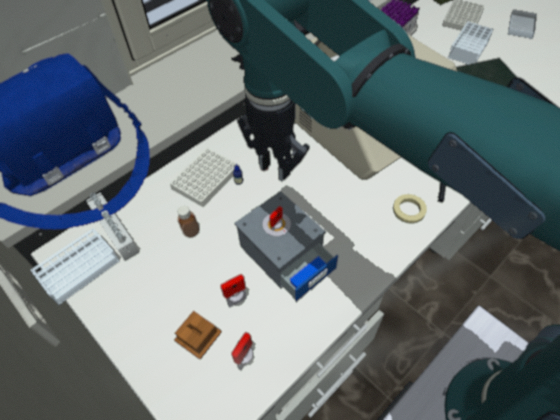

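```bash
python3 - <<'E'
from h import *
d=load("w12")
a=1.43
for z,L in((146,16.5),(146,0)):
  for s in (1,-1):
    p=proj(d,[541.5+s*L*np.cos(a),43.9-s*L*np.sin(a),z]); print(z,((p-[150,90])*2.8).round(0))
o=monitor.observe(); print(o["qd"].round(4),o["time_s"])
print(robot.job_done())
E
```

```text
146 [380. 365.]
146 [380. 260.]
146 [380. 313.]
146 [380. 313.]
[ 0.001   0.0003 -0.0014  0.     -0.0002  0.0005] 18.55
the job is handed in; nothing more can be done
None
```

The key is fully home and released in the lock, the drawer has sprung open, and I handed the job in at 18.6 s of the 61 s allowed. The hand-in reports no verdict, so the outcome rests on my own checks below.

**What I did:** I took the key from the stand and lowered it into the keyway with no measurable force. I then pressed at about 4 to 6 N while turning clockwise in small steps. It dropped into the drive at about 0.8 rad and went down 10 mm until the shoulder sat on the plug. I turned it on to about 1.39 rad, the drawer opened, and I released the key and lifted clear.

**Last checks:**
- **Key:** it stands upright and centred in the lock. The predicted top edge of the handle matches the picture at its near end to about one pixel; I compared the far end only roughly.
- **Drawer:** it stands clearly open in both the wrist and scene pictures; I did not measure its travel in millimetres.
- **Bottles and tape roll:** the amber and blue bottles and the tape roll look unmoved in the scene view. The arm hid the red bottle there; the wrist view showed a red bottle still standing, but I did not check its position.
- **Forces:** no call reported more than about 6.3 N upward, and side forces stayed under about 3.5 N. These are end-of-call readings, so short peaks within a call could have been higher.

No check failed. The measured tool position was off the command by 1 to 2 mm at times, so I aligned by the wrist camera and the force readings.

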